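Clear the spatula off the mixing bowl and put the taro in

TASK

The spatula has been left lying across the steel mixing bowl: lay it flat in the shallow metal tray and let go. Then take the taro root from among the vegetables on the table and lower it into the bowl, without dropping it in from above the rim; the bowl stays standing where it is.

Things in the scene. Friction and masses are not known exactly. Their poses are not given: they have to be found in the camera images.
- spatula: Spatula 280 mm long, lying across the bowl's mouth. Wooden handle 22 mm wide, 22 high, x = -150 to 40 mm; mint blade 60 wide, 8 thick, x = 40 to 130, with a neck 26 wide, 17 high up to x = 80. One flat underside. Origin: on the underside, near the balance point, over the bowl's middle (free space below it); x from handle to blade, y across, z up. 110 g.
- bowl: Round steel mixing bowl, loose on the table, empty but for the spatula across it; 200 mm across the rim, 100 mm high, wall and floor 4 to 5 mm, sides sloping in to a smaller foot. Origin: centre of its underside on the table, z up. 0.7 kg. The wider, taller steel pot with food farther off is not it.
- tray: Shallow rectangular aluminium tray, fixed, empty; 320 mm long (x) by 200 mm wide (y), walls 25 mm high and 5 mm thick, floor 5 mm thick. Origin: centre of its underside on the table, z up.
- taro: Taro root standing on end: brown barrel with dark rings, 80 mm tall, 56 mm across at mid-height, 42 mm at its flat foot, 36 mm near the pinkish top. Tallest of three vegetables (the others, without rings: a squat pointed onion, a potato lying down); which of their three places it takes varies. Origin: its centre, 40 mm above the foot, z up. 160 g.
Not all that is in view belongs to the job. Leave any blue look-alike of the taro alone.

How it is judged:
By the outcome, as a careful person would: the job done as asked, in the order asked, and still so for the second after the job is handed in, with the robot touching nothing.
It also fails if it takes over 64 s, if anything falls off the work surface, if the arm or the gripper's body presses on something with over 40 N, if the wrist force passes 120 N, or if a joint passes its speed limit or range.

ROBOT

A 6-joint arm with a two-finger parallel gripper is mounted at the origin on the work surface. World frame = base frame: x ahead of the robot, y to its left, z up, the work surface at z = 0. Lengths are in m, angles in degrees, forces in N, time in s.
With the tool pointing down it reaches from about 0.375 to 0.9 m from the base axis. Payload 3.1 kg.
Tool frame: the origin (TCP) lies on the centre line of the jaws, within the pads' length; the fingertips stand 25 mm ahead of it and the grasp point (between the pads) lies 6 mm ahead of it; z points along the fingers, y is the line along which they close (so a half turn about z gives the same grasp; the last joint's range is limited). The gripper opens to 87 mm and grips with 3 to 60 N. Pads are 19 mm wide; open, the fingers measure 117 mm over their backs; the gripper's body (75 mm by 190 mm) begins 51 mm behind the grasp point.
Start: joints at [59.272, 30.224, 82.088, -0, 67.689, -10.227], TCP at [0.219, 0.585, 0.248] pointing down, gripper open.
Joint ranges: [-176.69, 176.69], [-43.24, 126.21], [12.49, 139.97], [-82, 262], [0, 151.66], [-163.58, 163.58]. Speed limits (degrees/s): [159.86, 159.86, 180, 180, 180, 180].

INTERFACE

Orientations are given as a 3x3 rotation matrix whose columns are the frame's x, y, z axes.
In Python, from rig import * gives the robot as it stands.
- The arm moves only by the tool step_arm, never from a script. Its argument "steps" is a list of rows, each a list of 7 numbers: the shift along the tool's x, y, z normalised to -1 to 1, where 1 is 0.3 m, then the turn, a rotation vector about the tool's x, y, z normalised to -1 to 1, where 1 is 45 degrees, then the gripper's target within -1 to 1 (shut at 1, half-way at 0, fully open at -1). A call has 1 to 8 rows; each row is the pose to reach, as a shift and turn from the pose commanded when the call began, along the tool's axes at that moment; what a row does not reach only later rows make up. A row lasts 1/12 s, in which the tool goes at most 41.7 mm and 7.16 degrees, less where a joint would pass 70% of its speed; a pose out of reach is approached as far as the arm can. A call with a number of a shift or a turn outside -1 to 1 is refused whole. A call with a gripper value outside its range is refused whole. The fingers move at their own pace and stop on an object; the grip force is fixed at half the most. Time passes only in rows, so rows that repeat a pose let the fingers close. It gives the time, the measured TCP pose, the force, the opening and the grip force at its end, in the units of the state.
- read_state(): the state, without advancing time (a new reading comes with each control period).
- capture(name): name is "scene" or "side" or "wrist"; returns a dict with "image" (384x512x3 uint8, red, green, blue), "vertical_fov" (degrees; the focal length in pixels is half the picture's height over the tangent of half this angle, whatever the lens; pixels are square), "cx", "cy" (the principal point, pixels), "k1" (the pictures are not rectified: a ray, as slopes to the right and down, at radius r is drawn at 1 + k1 r^2 times it, then the intrinsics apply), "world_from_camera" (4x4, takes a point from camera to world coordinates); the wrist camera has in their place "T_tool_cam" (4x4, takes a point from camera to tool coordinates, whose origin is the TCP and whose axes are the flange's). Camera axes: x right, y down, z forward; pixel columns grow to the right and rows downward; lengths in m; the calibration is good to about 2 mm. A picture is of the moment at which its call begins: read the wrist's pose just before it. There is no depth.
- hand_in(): hands the job in; it is judged then, once.
The state is a dict: "time_s": time; "joint_positions": joint angles; "qvel": joint speeds; "tau": joint torques, N m; "position": TCP position; "tcp_rot": TCP orientation; "force": force on the tool from outside, world axes, zero at the start; "moment": the same for the moment, N m; "opening": opening from 0.0 (shut) to 1.0 (fully open); "grasp_force": force on a finger pad.
Only numpy, scipy, OpenCV 4.12 (cv2) and the standard library are available. Lean on these libraries where they do the work, as an engineer would, in place of code of your own. Each camera call takes 0.05 s, during which the arm holds its last target. There are 200 camera calls.

## Working session

There is one attempt and no reset: what is moved stays moved. The work goes in short steps, Python scripts to look and compute and a tool call to move; the robot and the scene stay as the last step left them, time stands still between calls to the robot, and variables do not carry over. Pictures are saved under pics/ and viewed, at most 10 in all, crops included, and the job is handed in when it is done.

Besides the shell and the picture viewer there is one more tool, called as name(argument=value, ...), one argument or row to a line, values as JSON. step_arm: Moves the arm, as the interface text tells. Scaled input: -1 to 1 covers 0.3 m each way for a shift and 45 degrees each way for a turn. Its arguments: {"type":"object","properties":{"steps":{"type":"array"}},"required":["steps"]}

```bash
ls; mkdir -p pics; cat > h.py <<'E'
from rig import *
import numpy as np, cv2
def K(c):
    f=192/np.tan(np.radians(c["vertical_fov"]/2)); return f
def pose(c,st=None):
    if "world_from_camera" in c: return np.array(c["world_from_camera"])
    T=np.eye(4);T[:3,:3]=np.array(st["tcp_rot"]);T[:3,3]=st["position"]
    return T@np.array(c["T_tool_cam"])
def ray(c,u,v,T):
    f=K(c);d=np.array([(u-c["cx"])/f,(v-c["cy"])/f]);p=d.copy()
    for _ in range(20): p=d/(1+c["k1"]*(p@p))
    return T[:3,3],T[:3,:3]@np.array([p[0],p[1],1.])
def plane(c,u,v,z,T):
    o,d=ray(c,u,v,T);return (o+d*(z-o[2])/d[2])
def cross(a,b):
    (o1,d1),(o2,d2)=a,b
    s=np.linalg.lstsq(np.c_[d1,-d2],o2-o1,rcond=None)[0]
    p,q=o1+s[0]*d1,o2+s[1]*d2
    return (p+q)/2,np.linalg.norm(p-q)
def proj(c,P,T):
    p=np.linalg.inv(T)@np.r_[P,1];s=p[:2]/p[2];s=s*(1+c["k1"]*(s@s));return s*K(c)+[c["cx"],c["cy"]]
def shot(n,name):
    st=read_state();c=capture(n);cv2.imwrite(f"pics/{name}.png",c["image"][:,:,::-1]);return c,pose(c,st)
E
python3 - <<'E'
from h import *
import pickle
D={}
for n in["scene","side","wrist"]:
    c,T=shot(n,n+"0");D[n]=(c,T);print(n,c["vertical_fov"],c["cx"],c["cy"],c["k1"],T.round(3).tolist())
pickle.dump(D,open("d0.pkl","wb"))
a=np.hstack([D["scene"][0]["image"],D["side"][0]["image"]])
st=read_state();print(st["time_s"],np.round(st["tcp_rot"],3).tolist(),st["position"])
E
```

```text
pics
scene 56.316033251463686 257.38039796955917 190.04246095204277 0.03839410906402687 [[-0.737, 0.489, -0.466, 0.993], [0.675, 0.554, -0.487, 0.48], [0.02, -0.674, -0.738, 0.85], [0.0, 0.0, 0.0, 1.0]]
side 48.19869180715605 264.1846523693713 186.35197395893556 -0.0396704758208664 [[0.875, -0.321, 0.362, 0.111], [-0.484, -0.565, 0.669, -0.76], [-0.01, -0.76, -0.649, 0.8], [0.0, 0.0, 0.0, 1.0]]
wrist 61.99522647445337 252.38109956483754 190.51086378194967 0.014102170331014083 [[0.35, 0.892, 0.285, 0.139], [0.937, -0.333, -0.107, 0.615], [-0.001, 0.305, -0.952, 0.384], [0.0, 0.0, 0.0, 1.0]]
0.15 [[-0.937, 0.35, -0.001], [0.35, 0.937, -0.001], [0.0, -0.002, -1.0]] [0.21857207 0.58497989 0.2467953 ]
```

View pics/scene0.png

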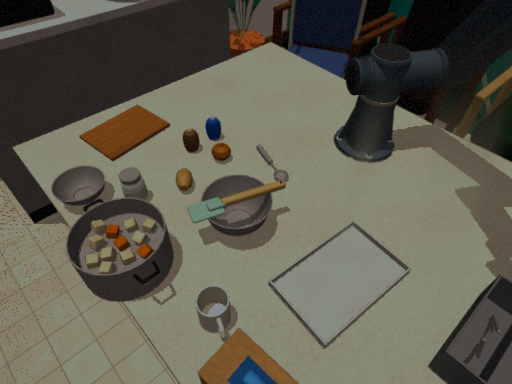

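View pics/side0.png

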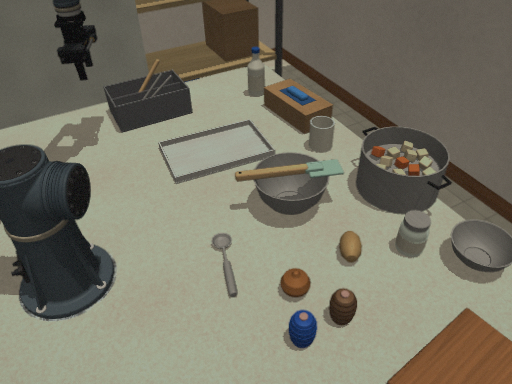

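Scene view: the spatula's blade tip is at (191,213) and its handle end at (284,186), across the bowl at (237,205). The tray is at (340,282). Candidates for the taro: a ringed tall brown barrel (scene 191,140; side 343,306), a squat orange onion (221,151; 295,282), a tan lying potato (184,179; 350,246) and a blue look-alike (213,128; 303,328). The brown ringed one fits the description; I'll measure and confirm it with a crop.

```bash
python3 - <<'E'
from h import *
import pickle
D=pickle.load(open("d0.pkl","rb"))
(cs,Ts),(cd,Td)=D["scene"],D["side"]
X=lambda a,b:cross(ray(cs,*a,Ts),ray(cd,*b,Td))
def blob(c,lo,hi,seed,w=60):
    hsv=cv2.cvtColor(c["image"],cv2.COLOR_RGB2HSV);m=cv2.inRange(hsv,lo,hi)
    z=np.zeros_like(m);x,y=seed;z[max(0,y-w):y+w,max(0,x-w):x+w]=m[max(0,y-w):y+w,max(0,x-w):x+w]
    n,l,s,ce=cv2.connectedComponentsWithStats(z);i=1+np.argmax(s[1:,4]);return ce[i],s[i],l==i
for nm,lo,hi,a,b,w in[("mint",(70,40,60),(95,160,255),(205,210),(325,168),30),("wood",(8,110,90),(25,255,255),(255,194),(270,172),45)]:
    r1=blob(cs,lo,hi,a,w);r2=blob(cd,lo,hi,b,w);print(nm,r1[0],r1[1],r2[0],r2[1],X(r1[0],r2[0]))
print("handle end",X((284,185),(238,176)),"tip",X((191,213),(342,166)))
for a,b in[((355,225),(160,150)),((408,269),(257,125)),((325,345),(273,152)),((271,283),(182,175))]:
    print("tray",X(a,b),plane(cs,*a,.025,Ts))
print("taro",X((191,140),(343,306)),"onion",X((221,151),(295,282)),"potato",X((184,179),(350,246)),"blue",X((213,128),(303,328)))
for a in[(202,200),(272,200),(237,178)]:print("bowlrim",plane(cs,*a,.1,Ts))
for a in[(252,178),(329,178)]:print("bowlrim side",plane(cd,*a,.1,Td))
cr=[cv2.resize(c["image"][y-40:y+40,x-50:x+50],None,fx=4,fy=4,interpolation=cv2.INTER_CUBIC) for c,x,y in[(cs,205,150),(cd,325,300)]]
cv2.imwrite("pics/crop.png",np.hstack(cr)[:,:,::-1])
E
```

```text
mint [195.78947368 206.34210526] [189 203  14   8  38] [317.33333333 169.33333333] [317 169   2   2   3] (array([ 0.66988742, -0.0636916 ,  0.10548297]), np.float64(0.04191139094103332))
wood [252.26894866 191.58679707] [222 180  64  24 409] [266.79322034 172.89152542] [236 167  71  13 295] (array([ 0.53292321, -0.01018063,  0.10887383]), np.float64(0.01465062587329059))
handle end (array([0.45647422, 0.0248023 , 0.10694278]), np.float64(0.005684512258751891)) tip (array([ 0.71251388, -0.07051323,  0.10417675]), np.float64(0.00959029744454714))
tray (array([0.35235755, 0.24728114, 0.07110233]), np.float64(0.06686806164413386)) [0.35362422 0.2217542  0.025     ]
tray (array([0.56076028, 0.33677507, 0.12536452]), np.float64(0.245075399670113)) [0.3661354 0.4000691 0.025    ]
tray (array([ 0.6813809 ,  0.33583712, -0.07651729]), np.float64(0.10918346548654159)) [0.67467052 0.38036262 0.025     ]
tray (array([ 0.49677645,  0.20835138, -0.05542817]), np.float64(0.26823682436906887)) [0.65999084 0.19207033 0.025     ]
taro (array([ 0.49317649, -0.38631555,  0.03515923]), np.float64(0.0025213478770633817)) onion (array([ 0.44379781, -0.28034461,  0.0259604 ]), np.float64(0.0007764096822849133)) potato (array([ 0.61470638, -0.25458013,  0.02416939]), np.float64(0.001086804504490155)) blue (array([ 0.3939015 , -0.38877686,  0.03543488]), np.float64(0.001503842715378758))
bowlrim [ 0.65828191 -0.08784857  0.1       ]
bowlrim [0.51413495 0.03977771 0.1       ]
bowlrim [ 0.53167853 -0.08878955  0.1       ]
bowlrim side [0.4895731  0.00514432 0.1       ]
bowlrim side [ 0.66126255 -0.09260859  0.1       ]
```

View pics/crop.png

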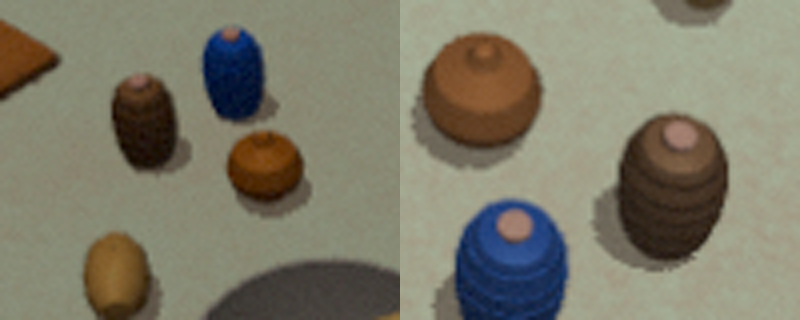

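The crop confirms it: left, the ringed brown barrel with a pink top (the taro), the blue look-alike beside it and the squat onion. Taro ≈ (0.493, −0.386), centre height plausible at 35 mm. The spatula's length measures 273 mm at rim height, also plausible, and the tool's x is already along it. Next I go above the spatula.

step_arm(
  steps=[
    [-0.94,-0.74,0,0,0,0,-1],
    [-0.94,-0.74,0,0,0,0,-1],
    [-0.94,-0.74,0,0,0,0,-1],
    [-0.94,-0.74,0,0,0,0,-1],
    [-0.94,-0.74,0,0,0,0,-1],
    [-0.94,-0.74,0,0,0,0,-1],
    [-0.94,-0.74,0,0,0,0,-1],
    [-0.94,-0.74,0,0,0,0,-1],
  ],
)

```text
time_s: 0.82
position: [0.3924, 0.2987, 0.2475]
tcp_rot: [[-0.937, 0.35, -0.0], [0.35, 0.937, -0.0], [0.0, -0.0, -1.0]]
force: [0.6, 0.5, -0.4]
opening: 1.0
grasp_force: 0.0
```

```bash
cat >> h.py <<'E'
from scipy.spatial.transform import Rotation as Ro
def go(x,y,z,ang=None):
    "normalised shift/turn to TCP (x,y,z), tool x at ang degrees in plan, tool down"
    s=read_state();R=np.array(s["tcp_rot"]);p=np.array(s["position"])
    d=R.T@(np.array([x,y,z])-p)/.3
    t=np.zeros(3)
    if ang is not None:
        a=np.radians(ang);G=np.array([[np.cos(a),np.sin(a),0],[np.sin(a),-np.cos(a),0],[0,0,-1]])
        t=np.degrees(Ro.from_matrix(R.T@G).as_rotvec())/45
    print("t",s["time_s"],"pos",p.round(4),"xang",np.degrees(np.arctan2(R[1,0],R[0,0])).round(2),"op",s["opening"],"F",np.round(s["force"],1),"grip",s["grasp_force"])
    print("rel",d.round(3),t.round(3),"rows",max(np.linalg.norm(d)*.3/.0417,np.linalg.norm(t)*45/7.16).round(1))
E
python3 -c "
from h import *
go(.592,-.026,.247,159.5)"
```

```text
t 0.8167 pos [0.3924 0.2987 0.2475] xang 159.52 op 1.000410144272686 F [ 0.6  0.5 -0.4] grip 0.0
rel [-1.002 -0.781  0.002] [-0. -0.  0.] rows 9.1
```

```bash
python3 -c "
from h import *
import pickle
pickle.dump(shot('wrist','tray'),open('tray.pkl','wb'))"
```

step_arm(
  steps=[
    [-1,-0.78,0,0,0,0,-1],
    [-1,-0.78,0,0,0,0,-1],
    [-1,-0.78,0,0,0,0,-1],
    [-1,-0.78,0,0,0,0,-1],
    [-1,-0.78,0,0,0,0,-1],
    [-1,-0.78,0,0,0,0,-1],
    [-1,-0.78,0,0,0,0,-1],
    [-1,-0.78,0,0,0,0,-1],
  ],
)

```text
time_s: 1.53
position: [0.5669, 0.0148, 0.2474]
tcp_rot: [[-0.937, 0.351, -0.0], [0.351, 0.937, 0.0], [0.001, 0.0, -1.0]]
force: [0.6, 1.4, 0.2]
opening: 1.002
grasp_force: 0.0
```

```bash
python3 -c "
from h import *
import pickle
go(.592,-.026,.247,159.5)
pickle.dump(shot('wrist','spat'),open('spat.pkl','wb'))
a=np.hstack([cv2.imread('pics/tray.png'),cv2.imread('pics/spat.png')])
cv2.imwrite('pics/both.png',cv2.resize(a,None,fx=.78,fy=.78))"
```

```text
t 1.5333 pos [0.5669 0.0148 0.2474] xang 159.48 op 1.001869060538048 F [0.6 1.4 0.2] grip 0.0
rel [-0.126 -0.098  0.001] [ 0.    -0.001 -0.   ] rows 1.1
```

View pics/both.png

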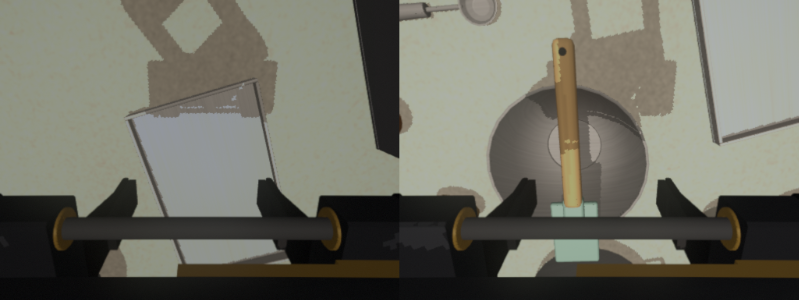

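Left half (scale 0.78): tray near corners at (164,150) and (328,104), another at (235,340) in full-image pixels. Right half: spatula handle end at (210,49), blade junction at (222,265), bowl rim from 115 to 319 across, with its foot disc at (225,187).

```bash
python3 - <<'E'
from h import *
import pickle
c,T=pickle.load(open('spat.pkl','rb'))
hsv=cv2.cvtColor(c["image"],cv2.COLOR_RGB2HSV)
m=cv2.inRange(hsv,(8,90,60),(25,255,255));m[275:]=0;m[:,:180]=0;m[:,250:]=0
ys=[60,90,120,150,180,210,235]
P=[]
for y in ys:
    xs=np.flatnonzero(m[y]);l,r=plane(c,xs.min()-.5,y,.122,T),plane(c,xs.max()+.5,y,.122,T);P.append((l+r)/2);print(y,xs.min(),xs.max(),P[-1][:2].round(4),"w",np.linalg.norm(r-l).round(4))
P=np.array(P);d=P[-1]-P[0];print("ang",np.degrees(np.arctan2(d[1],d[0])))
yy=np.flatnonzero(m.any(1));print("rows",yy.min(),yy.max(),plane(c,210,yy.min(),.12,T),plane(c,222,yy.max(),.122,T))
# bowl rim ellipse -> circle on z=.1
ps=np.array([plane(c,u,v,.1,T)[:2] for u,v in[(115,190),(318,205),(214,111),(148,133),(288,130)]])
A=np.c_[2*ps,np.ones(5)];s=np.linalg.lstsq(A,(ps**2).sum(1),rcond=None)[0];print("bowl",s[:2],"r",np.sqrt(s[2]+s[0]**2+s[1]**2))
c,T=pickle.load(open('tray.pkl','rb'))
q=[plane(c,u,v,.025,T) for u,v in[(164,150),(328,104),(235,340)]]
print("tray",np.round(q,4)[:,:2],np.linalg.norm(q[0]-q[1]))
D=pickle.load(open("d0.pkl","rb"))
for n in("scene","side"):
    c,T=D[n];hsv=cv2.cvtColor(c["image"],cv2.COLOR_RGB2HSV)
    g=cv2.inRange(c["image"],(130,130,130),(255,255,255))&cv2.inRange(hsv,(0,0,130),(180,22,255))
    k,l,s,ce=cv2.connectedComponentsWithStats(g);x,y=(340,282) if n=="scene" else (215,150)
    i=l[y,x];cn=max(cv2.findContours((l==i).astype(np.uint8),0,1)[0],key=cv2.contourArea)
    ap=cv2.approxPolyDP(cn,8,True)[:,0];W=np.array([plane(c,u,v,.008,T)[:2] for u,v in cn[:,0]],np.float32)
    print(n,i,s[i],ap.tolist(),cv2.minAreaRect(W))
E
```

```text
60 196 223 [0.4569 0.0219] w 0.0213
90 198 225 [0.4775 0.0149] w 0.0219
120 200 227 [0.4992 0.0075] w 0.0225
150 203 228 [ 5.223e-01 -4.000e-04] w 0.0215
180 205 229 [ 0.5466 -0.0091] w 0.0213
210 207 231 [ 0.5725 -0.0179] w 0.022
235 209 232 [ 0.5953 -0.0258] w 0.0216
ang -19.012193683242717
rows 49 265 [0.44969048 0.02507041 0.12      ] [ 0.6242301  -0.03612766  0.122     ]
bowl [ 0.58150929 -0.02450233] r 0.09663269374865877
tray [[0.3404 0.212 ]
 [0.3571 0.4004]
 [0.6159 0.1903]] 0.18910082744519052
scene 70 [324 264  33  32 180] [[356, 268], [338, 269], [324, 295]] ((0.5141586065292358, 0.29003047943115234), (0.03390851616859436, 0.1225496381521225), 83.8664779663086)
side 0 [     0      0    512    384 195179] [[0, 0], [0, 383], [511, 383], [511, 0]] ((0.7177899479866028, 0.6276805400848389), (2.3209781646728516, 3.1025149822235107), 58.902034759521484)
```

step_arm(
  steps=[
    [-0.096,-0.093,0,0,0,-0.033,-1],
    [-0.096,-0.093,0,0,0,-0.033,-1],
    [-0.096,-0.093,0.1,0,0,-0.033,-1],
    [-0.096,-0.093,0.2,0,0,-0.033,-1],
    [-0.096,-0.093,0.28,0,0,-0.033,-1],
    [-0.096,-0.093,0.34,0,0,-0.033,-1],
    [-0.096,-0.093,0.398,0,0,-0.033,-1],
    [-0.096,-0.093,0.398,0,0,-0.033,-1],
  ],
)

```text
time_s: 2.25
position: [0.5808, -0.0186, 0.1245]
tcp_rot: [[-0.945, 0.326, -0.008], [0.326, 0.945, 0.002], [0.008, -0.001, -1.0]]
force: [0.1, 0.0, 0.9]
opening: 0.994
grasp_force: 0.0
```

```bash
python3 - <<'E'
from h import *
go(.584,-.0215,.128,161)
c,T=shot('wrist','pre')
hsv=cv2.cvtColor(c["image"],cv2.COLOR_RGB2HSV)
m=cv2.inRange(hsv,(8,90,60),(25,255,255))
R=np.array(read_state()["tcp_rot"]);p=np.array(read_state()["position"])
for y in range(20,384,40):
    xs=np.flatnonzero(m[y])
    if len(xs)>10:
        l,r=plane(c,xs.min()-.5,y,.122,T),plane(c,xs.max()+.5,y,.122,T);print(y,xs.min(),xs.max(),(R.T@((l+r)/2-p)).round(4),np.linalg.norm(l-r).round(4))
E
```

```text
t 2.25 pos [ 0.5808 -0.0186  0.1245] xang 160.98 op 0.9944254606324185 F [0.1 0.  0.9] grip 0.0
rel [-0.013 -0.006 -0.012] [-0.001 -0.01  -0.   ] rows 0.1
20 217 269 [ 0.1118 -0.0033  0.0049] 0.0208
60 218 268 [ 0.0972 -0.0034  0.0048] 0.0208
100 219 268 [ 0.0816 -0.0034  0.0047] 0.0211
140 221 268 [ 0.0648 -0.0031  0.0046] 0.021
180 222 267 [ 0.0466 -0.0032  0.0045] 0.0209
220 224 266 [ 0.027  -0.0031  0.0044] 0.0204
260 225 266 [ 0.0057 -0.003   0.0043] 0.0207
300 67 437 [-0.017   0.0002  0.0042] 0.1896
340 229 511 [-0.042   0.0628  0.0041] 0.1504
```

step_arm(
  steps=[
    [-0.01,-0.01,-0.01,0,-0.01,0,-1],
    [-0.01,-0.01,-0.01,0,-0.01,0,-1],
    [-0.01,-0.01,-0.01,0,-0.01,0,1],
    [-0.01,-0.01,-0.01,0,-0.01,0,1],
    [-0.01,-0.01,-0.01,0,-0.01,0,1],
    [-0.01,-0.01,-0.01,0,-0.01,0,1],
    [-0.01,-0.01,-0.01,0,-0.01,0,1],
    [-0.01,-0.01,-0.01,0,-0.01,0,1],
  ],
)

```text
time_s: 2.97
position: [0.5854, -0.0235, 0.1312]
tcp_rot: [[-0.945, 0.326, 0.007], [0.326, 0.945, -0.003], [-0.008, 0.0, -1.0]]
force: [-0.0, -0.5, -0.8]
opening: 0.628
grasp_force: 0.0
```

step_arm(
  steps=[
    [0,0,0,0,0,0,1],
    [0,0,0,0,0,0,1],
    [0,0,0,0,0,0,1],
    [0,0,0,0,0,0,1],
  ],
)

```text
time_s: 3.3
position: [0.5854, -0.0235, 0.1311]
tcp_rot: [[-0.945, 0.326, 0.007], [0.326, 0.945, -0.003], [-0.008, 0.0, -1.0]]
force: [0.7, -0.2, 0.0]
opening: 0.323
grasp_force: 0.0
```

step_arm(
  steps=[
    [0,0,0.013,0,0.01,0,0.3],
    [0,0,0.013,0,0.01,0,0.3],
    [0,0,0.013,0,0.01,0,0.3],
    [0,0,0.013,0,0.01,0,1],
    [0,0,0.013,0,0.01,0,1],
    [0,0,0.013,0,0.01,0,1],
    [0,0,0.013,0,0.01,0,1],
    [0,0,0.013,0,0.01,0,1],
  ],
)

```text
time_s: 3.97
position: [0.5854, -0.0236, 0.1272]
tcp_rot: [[-0.945, 0.326, -0.0], [0.326, 0.945, -0.0], [-0.0, -0.0, -1.0]]
force: [0.3, -0.4, -0.5]
opening: 0.251
grasp_force: 30.0
```

step_arm(
  steps=[
    [0,0,-0.05,0,0,0,1],
    [0,0,-0.12,0,0,0,1],
    [0,0,-0.22,0,0,0,1],
    [0,0,-0.32,0,0,0,1],
    [0,0,-0.4,0,0,0,1],
    [0,0,-0.4,0,0,0,1],
    [0,0,-0.4,0,0,0,1],
  ],
)

```text
time_s: 4.55
position: [0.586, -0.0236, 0.2486]
tcp_rot: [[-0.945, 0.326, 0.003], [0.326, 0.945, -0.001], [-0.003, 0.0, -1.0]]
force: [-0.8, -0.3, -1.2]
opening: 0.248
grasp_force: 30.0
```

```bash
python3 - <<'E'
from h import *
go(.508,.296,.247,175.2)
E
```

```text
t 4.55 pos [ 0.586  -0.0236  0.2486] xang 160.99 op 0.24809651481486322 F [-0.8 -0.3 -1.2] grip 29.99929904937744
rel [0.593 0.923 0.004] [-0.     0.004 -0.316] rows 7.9
```

step_arm(
  steps=[
    [0.07,0.1,0,0,0,-0.04,1],
    [0.2,0.31,0,0,0,-0.12,1],
    [0.31,0.48,0,0,0,-0.2,1],
    [0.42,0.64,0,0,0,-0.28,1],
    [0.5,0.78,0,0,0,-0.316,1],
    [0.57,0.88,0,0,0,-0.316,1],
    [0.593,0.923,0,0,0,-0.316,1],
    [0.593,0.923,0,0,0,-0.316,1],
  ],
)

```text
time_s: 5.22
position: [0.5055, 0.2967, 0.2449]
tcp_rot: [[-0.996, 0.084, -0.004], [0.084, 0.996, -0.002], [0.004, -0.002, -1.0]]
force: [1.2, -0.4, -1.2]
opening: 0.251
grasp_force: 30.0
```

```bash
python3 - <<'E'
from h import *
import pickle
D={n:shot(n,n+'2') for n in("scene","side","wrist")};pickle.dump(D,open("d2.pkl","wb"))
go(.508,.296,.247,175.2)
a=D["wrist"][0]["image"];b=D["scene"][0]["image"][200:360,240:420]
b=cv2.resize(b,(432,384),interpolation=cv2.INTER_CUBIC)
cv2.imwrite("pics/c2.png",cv2.resize(np.hstack([a,b]),None,fx=.84,fy=.84)[:,:,::-1])
E
```

```text
t 5.3667 pos [0.5051 0.2979 0.245 ] xang 175.53 op 0.2487541150769518 F [-0.3 -0.6 -0.6] grip 29.999492168426514
rel [-0.01  -0.005 -0.007] [-0.002 -0.005  0.007] rows 0.1
```

View pics/c2.png

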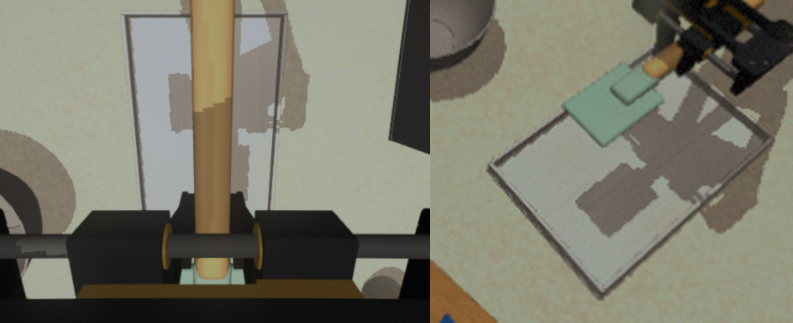

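Left (wrist, scale 0.84): tray's near edge runs from (145,15) to (342,14) in full pixels, parallel to the view and with the spatula between the walls. Right (scene crop): tray rim corners at full-image (325,347), (269,281), (409.5,268.5).

```bash
python3 - <<'E'
from h import *
import pickle
D=pickle.load(open("d2.pkl","rb"))
c,T=D["wrist"];n=[plane(c,u,v,.025,T)[:2] for u,v in[(145,15.5),(342,14)]]
for u,v in [(170,252),(320,252)]: print("wall",plane(c,u,v,.025,T)[:2])
c,T=D["scene"];s=[plane(c,u,v,.025,T)[:2] for u,v in[(325.3,347.3),(268.8,281.3),(409.6,268.5)]]
print("near",np.round(n,4),np.linalg.norm(n[0]-n[1]),"scene",np.round(s,4),np.linalg.norm(s[0]-s[1]),np.linalg.norm(s[0]-s[2]))
# spatula ends: mint tip in scene at held height
hsv=cv2.cvtColor(c["image"],cv2.COLOR_RGB2HSV);m=cv2.inRange(hsv,(65,30,60),(95,160,255));m[:,:290]=0;m[:220]=0;m[280:]=0;m[:,360:]=0
cn=max(cv2.findContours(m,0,1)[0],key=cv2.contourArea);W=np.array([plane(c,*p[0],.228,T)[:2] for p in cn],np.float32)
ce,wh,a=cv2.minAreaRect(W);print("blade",ce,wh,a)
E
```

```text
wall [0.60460637 0.19118919]
wall [0.61923598 0.37767418]
near [[0.3422 0.2072]
 [0.3557 0.4027]] 0.1959430182584947 scene [[0.678  0.384 ]
 [0.6609 0.185 ]
 [0.3617 0.402 ]] 0.1997133092613662 0.3167647865755578
blade (0.5958468914031982, 0.29247617721557617) (0.057810164988040924, 0.09868521988391876) 85.32774353027344
```

step_arm(
  steps=[
    [-0.027,-0.008,0.05,0,0,0,1],
    [-0.027,-0.008,0.17,0,0,0,1],
    [-0.027,-0.008,0.3,0,0,0,1],
    [-0.027,-0.008,0.42,0,0,0,1],
    [-0.027,-0.008,0.52,0,0,0,1],
    [-0.027,-0.008,0.58,0,0,0,1],
    [-0.027,-0.008,0.61,0,0,0,1],
    [-0.027,-0.008,0.61,0,0,0,1],
  ],
)

```text
time_s: 6.03
position: [0.5138, 0.2903, 0.0611]
tcp_rot: [[-0.996, 0.085, -0.007], [0.085, 0.996, -0.002], [0.006, -0.003, -1.0]]
force: [0.5, -0.8, -1.5]
opening: 0.25
grasp_force: 30.0
```

step_arm(
  steps=[
    [0,0,0,0,0,0,1],
    [0,0,0,0,0,0,1],
  ],
)

```text
time_s: 6.2
position: [0.5166, 0.2921, 0.0653]
tcp_rot: [[-0.996, 0.084, 0.002], [0.084, 0.996, 0.001], [-0.002, 0.001, -1.0]]
force: [0.4, 1.5, -1.2]
opening: 0.252
grasp_force: 30.0
```

```bash
python3 - <<'E'
from h import *
go(.513,.2947,.0325,175.6)
D={n:shot(n,n+'3') for n in("side","wrist")}
a=D["wrist"][0]["image"];b=D["side"][0]["image"][90:210,130:300]
b=cv2.resize(b,None,fx=3.2,fy=3.2,interpolation=cv2.INTER_CUBIC)
cv2.imwrite("pics/c3.png",cv2.resize(np.hstack([a,b]),None,fx=.75,fy=.75)[:,:,::-1])
E
```

```text
t 6.2 pos [0.5166 0.2921 0.0653] xang 175.17 op 0.2518668030868217 F [ 0.4  1.5 -1.2] grip 29.99932050704956
rel [0.013 0.007 0.109] [ 0.001  0.003 -0.01 ] rows 0.8
```

View pics/c3.png

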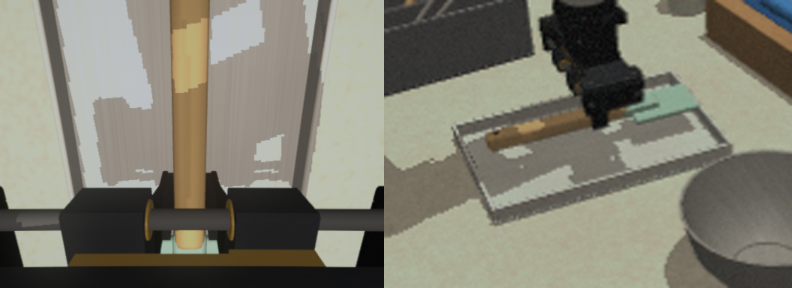

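Both views show the held spatula above the tray, between the walls, with handle end and blade inside the outline. I lower it.

step_arm(
  steps=[
    [0.01,0.005,0.02,0,0,0,1],
    [0.01,0.005,0.04,0,0,0,1],
    [0.01,0.005,0.06,0,0,0,1],
    [0.01,0.005,0.075,0,0,0,1],
    [0.01,0.005,0.085,0,0,0,1],
    [0.01,0.005,0.092,0,0,0,1],
    [0.01,0.005,0.096,0,0,0,1],
    [0.01,0.005,0.096,0,0,0,1],
  ],
)

```text
time_s: 6.97
position: [0.5126, 0.294, 0.0351]
tcp_rot: [[-0.996, 0.084, -0.0], [0.084, 0.996, -0.0], [0.0, -0.0, -1.0]]
force: [0.1, 0.7, -1.6]
opening: 0.251
grasp_force: 30.0
```

step_arm(
  steps=[
    [0,0,0.004,0,0,0,1],
    [0,0,0.008,0,0,0,1],
    [0,0,0.012,0,0,0,1],
    [0,0,0.012,0,0,0,1],
  ],
)

```text
time_s: 7.3
position: [0.5129, 0.2941, 0.0322]
tcp_rot: [[-0.997, 0.084, 0.001], [0.084, 0.997, 0.0], [-0.001, 0.0, -1.0]]
force: [0.1, 0.5, 0.7]
opening: 0.248
grasp_force: 30.0
```

step_arm(
  steps=[
    [0,0,0.004,0,0,0,1],
    [0,0,0.004,0,0,0,1],
    [0,0,0.004,0,0,0,1],
  ],
)

```text
time_s: 7.55
position: [0.5129, 0.2941, 0.0322]
tcp_rot: [[-0.997, 0.083, 0.001], [0.083, 0.997, 0.0], [-0.001, 0.0, -1.0]]
force: [-2.1, -0.8, 9.5]
opening: 0.255
grasp_force: 30.0
```

Contact (9.5 N up). Release and retreat straight up.

step_arm(
  steps=[
    [0,0,0,0,0,0,0],
    [0,0,0,0,0,0,0],
    [0,0,0,0,0,0,0],
    [0,0,0,0,0,0,0],
    [0,0,0,0,0,0,0],
    [0,0,-0.02,0,0,0,0],
    [0,0,-0.06,0,0,0,0],
    [0,0,-0.12,0,0,0,0],
  ],
)

```text
time_s: 8.22
position: [0.5117, 0.2937, 0.0663]
tcp_rot: [[-0.996, 0.084, -0.003], [0.084, 0.996, -0.001], [0.003, -0.001, -1.0]]
force: [-0.1, 0.1, -0.4]
opening: 0.498
grasp_force: 0.0
```

step_arm(
  steps=[
    [0,0,-0.1,0,0,0,0],
    [0,0,-0.22,0,0,0,-1],
    [0,0,-0.35,0,0,0,-1],
    [0,0,-0.46,0,0,0,-1],
    [0,0,-0.56,0,0,0,-1],
    [0,0,-0.6,0,0,0,-1],
  ],
)

```text
time_s: 8.72
position: [0.5146, 0.2949, 0.2529]
tcp_rot: [[-0.996, 0.083, 0.009], [0.083, 0.997, 0.003], [-0.009, 0.004, -1.0]]
force: [0.5, 0.3, -0.5]
opening: 0.794
grasp_force: 0.0
```

```bash
python3 - <<'E'
from h import *
import pickle
D={n:shot(n,n+'4') for n in("scene","side")}
a=D["scene"][0]["image"][200:360,240:430];b=D["side"][0]["image"][60:220,130:350]
cv2.imwrite("pics/c4.png",cv2.resize(np.hstack([a,b]),None,fx=1.95,fy=1.95,interpolation=cv2.INTER_CUBIC)[:,:,::-1])
go(.493,-.386,.25,180)
E
```

```text
t 8.8167 pos [0.5143 0.2947 0.2511] xang 175.21 op 0.8880936985498046 F [-0.1 -0.9 -0.7] grip 0.0
rel [-0.119 -2.267 -0.003] [ 0.004  0.01  -0.106] rows 16.3
```

View pics/c4.png

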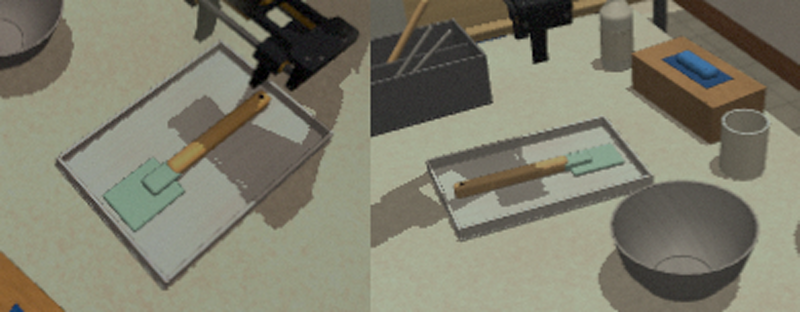

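The spatula lies flat on the tray floor in both views, clear of the walls; the bowl is unmoved. Now to the taro, looking at the empty bowl on the way.

step_arm(
  steps=[
    [-0.06,-1,0,0,0,-0.05,-1],
    [-0.06,-1,0,0,0,-0.1,-1],
    [-0.06,-1,0,0,0,-0.1,-1],
    [-0.06,-1,0,0,0,-0.1,-1],
    [-0.06,-1,0,0,0,-0.1,-1],
    [-0.06,-1,0,0,0,-0.1,-1],
    [-0.06,-1,0,0,0,-0.1,-1],
    [-0.06,-1,0,0,0,-0.1,-1],
  ],
)

```text
time_s: 9.48
position: [0.5049, -0.0117, 0.2457]
tcp_rot: [[-1.0, 0.01, -0.002], [0.01, 1.0, -0.002], [0.002, -0.002, -1.0]]
force: [0.1, 0.6, -0.7]
opening: 1.002
grasp_force: 0.0
```

```bash
python3 - <<'E'
from h import *
import pickle
pickle.dump(shot('wrist','bowl5'),open('bowl.pkl','wb'))
go(.493,-.386,.25,180)
E
```

```text
t 9.5333 pos [ 0.505  -0.0107  0.2457] xang 179.38 op 0.9967467370388121 F [-0.5 -0.2  0.5] grip 0.0
rel [ 0.026 -1.251 -0.013] [-0.001 -0.002 -0.014] rows 9.0
```

step_arm(
  steps=[
    [0.01,-0.7,0,0,0,-0.014,-1],
    [0.02,-1,0,0,0,-0.014,-1],
    [0.02,-1,0,0,0,-0.014,-1],
    [0.02,-1,0,0,0,-0.014,-1],
    [0.02,-1,0,0,0,-0.014,-1],
    [0.02,-1,0,0,0,-0.014,-1],
    [0.02,-1,0,0,0,-0.014,-1],
    [0.02,-1,0,0,0,-0.014,-1],
  ],
)

```text
time_s: 10.2
position: [0.4986, -0.3118, 0.2459]
tcp_rot: [[-1.0, -0.002, 0.001], [-0.002, 1.0, -0.003], [-0.001, -0.003, -1.0]]
force: [1.1, 0.2, -0.5]
opening: 0.997
grasp_force: 0.0
```

step_arm(
  steps=[
    [0,-0.2,0,0,0,0,-1],
    [0,-0.25,0,0,0,0,-1],
    [0,-0.25,0,0,0,0,-1],
    [0,-0.25,0,0,0,0,-1],
  ],
)

```text
time_s: 10.53
position: [0.4985, -0.3812, 0.2453]
tcp_rot: [[-1.0, -0.004, -0.001], [-0.004, 1.0, 0.002], [0.001, 0.002, -1.0]]
force: [-0.9, -0.2, 0.8]
opening: 0.995
grasp_force: 0.0
```

```bash
python3 - <<'E'
from h import *
import pickle
D=shot('wrist','taro6');pickle.dump(D,open('taro.pkl','wb'))
go(.493,-.386,.25,180)
a=np.hstack([cv2.imread('pics/taro6.png'),cv2.imread('pics/bowl5.png')])
cv2.imwrite('pics/c6.png',cv2.resize(a,None,fx=.78,fy=.78))
E
```

```text
t 10.5833 pos [ 0.4984 -0.3797  0.2453] xang -179.67 op 1.0018020188940016 F [ 0.1 -0.1  0.3] grip 0.0
rel [ 0.018 -0.021 -0.016] [ 0.004 -0.002  0.007] rows 0.2
```

View pics/c6.png

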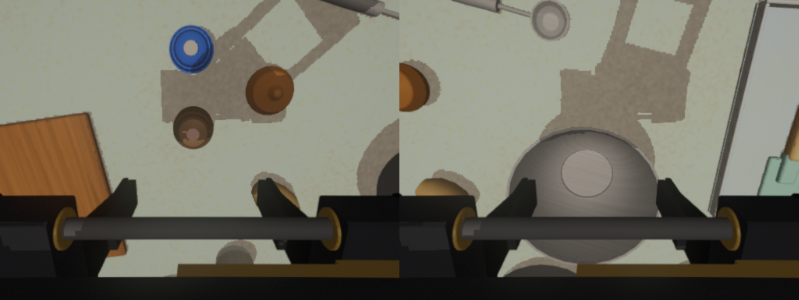

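Left (scale 0.78): the taro's pink top at full-pixel (246,172), blue at (245,62), onion at (346,115). Right: the empty bowl, rim edges at u=142 and 331, far-to-base edge v=164, floor disc at (240,223).

```bash
python3 - <<'E'
from h import *
import pickle
c,T=pickle.load(open('taro.pkl','rb'));im=c["image"]
hsv=cv2.cvtColor(im,cv2.COLOR_RGB2HSV)
lab=cv2.cvtColor(im,cv2.COLOR_RGB2LAB).astype(int)
w=im[160:185,230:262].astype(int);m=(w.sum(2)>330);ys,xs=np.nonzero(m);print(m.sum(),xs.mean()+230,ys.mean()+160)
print("top",plane(c,246,172,.08,T),plane(c,xs.mean()+230,ys.mean()+160,.08,T),"mid",plane(c,247.5,164,.045,T))
l,r=plane(c,222,165,.045,T),plane(c,273,165,.045,T);print("diam",np.linalg.norm(l-r))
c,T=pickle.load(open('bowl.pkl','rb'))
print("floor",plane(c,240.5,223,.005,T),"disc r",np.linalg.norm(plane(c,208,223,.005,T)-plane(c,272,223,.005,T))/2)
ps=np.array([plane(c,u,v,.1,T)[:2] for u,v in[(142,243),(331.5,243),(239,164),(180,183),(298,184)]])
A=np.c_[2*ps,np.ones(5)];s=np.linalg.lstsq(A,(ps**2).sum(1),rcond=None)[0];print("bowl",s[:2],"r",np.sqrt(s[2]+s[0]**2+s[1]**2))
E
```

```text
0 nan nan
top [ 0.49135909 -0.38608523  0.08      ] [nan nan nan] mid [ 0.49146093 -0.38499131  0.045     ]
diam 0.05511630331770593
floor [ 0.58413455 -0.02712235  0.005     ] disc r 0.04103785368385032
bowl [ 0.57935717 -0.02647556] r 0.09392950945042979<stdin>:6: RuntimeWarning: Mean of empty slice.
  ret = ret.dtype.type(ret / rcount)
<stdin>:7: RuntimeWarning: Mean of empty slice.
```

step_arm(
  steps=[
    [0.023,-0.019,0.05,0,0,0.007,-1],
    [0.023,-0.019,0.15,0,0,0.007,-1],
    [0.023,-0.019,0.25,0,0,0.007,-1],
    [0.023,-0.019,0.33,0,0,0.007,-1],
    [0.023,-0.019,0.38,0,0,0.007,-1],
    [0.023,-0.019,0.4,0,0,0.007,-1],
    [0.023,-0.019,0.4,0,0,0.007,-1],
    [0.023,-0.019,0.4,0,0,0.007,-1],
  ],
)

```text
time_s: 11.25
position: [0.4922, -0.3859, 0.1271]
tcp_rot: [[-1.0, -0.002, -0.0], [-0.002, 1.0, 0.0], [0.0, 0.0, -1.0]]
force: [0.4, 0.4, 0.6]
opening: 0.998
grasp_force: 0.0
```

```bash
python3 - <<'E'
from h import *
go(.4915,-.3855,.061,180)
c,T=shot('wrist','taro7');im=c["image"]
p=proj(c,np.array([.4915,-.3855,.08]),T);print(p)
hsv=cv2.cvtColor(im,cv2.COLOR_RGB2HSV).astype(int)
x,y=p.astype(int);w=im[y-25:y+26,x-25:x+26].astype(int);rat=w[:,:,2]/(w[:,:,0]+1)
m=(rat>np.percentile(rat[20:31,20:31],50)*.9)&(w[:,:,0]>w[:,:,2]*1.15);ys,xs=np.nonzero(m);print(m.sum(),xs.mean()+x-25,ys.mean()+y-25)
print(plane(c,xs.mean()+x-25,ys.mean()+y-25,.08,T))
E
```

```text
t 11.25 pos [ 0.4922 -0.3859  0.1271] xang -179.9 op 0.9982221252879347 F [0.4 0.4 0.6] grip 0.0
rel [0.002 0.001 0.22 ] [ 0.    -0.     0.002] rows 1.6
[251.75808443 228.9273409 ]
616 251.4334415584416 231.72564935064935
[ 0.49342874 -0.3857026   0.08      ]
```

Taro top agrees within 2 mm with where the tool now stands; descend and close.

step_arm(
  steps=[
    [0,0,0.04,0,0,0,-1],
    [0,0,0.09,0,0,0,-1],
    [0,0,0.14,0,0,0,-1],
    [0,0,0.18,0,0,0,-1],
    [0,0,0.21,0,0,0,-1],
    [0,0,0.22,0,0,0,-1],
    [0,0,0.22,0,0,0,-1],
    [0,0,0.22,0,0,0,1],
  ],
)

```text
time_s: 11.97
position: [0.4918, -0.3874, 0.0609]
tcp_rot: [[-1.0, -0.0, 0.0], [-0.0, 1.0, -0.0], [-0.0, -0.0, -1.0]]
force: [-1.0, 0.0, 0.2]
opening: 0.974
grasp_force: 0.0
```

step_arm(
  steps=[
    [0,0,0,0,0,0,1],
    [0,0,0,0,0,0,1],
    [0,0,0,0,0,0,1],
    [0,0,0,0,0,0,1],
    [0,0,0,0,0,0,1],
    [0,0,0,0,0,0,1],
    [0,0,0,0,0,0,1],
  ],
)

```text
time_s: 12.55
position: [0.4917, -0.387, 0.061]
tcp_rot: [[-1.0, -0.0, 0.0], [-0.0, 1.0, 0.0], [-0.0, 0.0, -1.0]]
force: [-0.2, 0.6, 3.2]
opening: 0.625
grasp_force: 30.0
```

step_arm(
  steps=[
    [0,0,-0.04,0,0,0,1],
    [0,0,-0.12,0,0,0,1],
    [0,0,-0.23,0,0,0,1],
    [0,0,-0.35,0,0,0,1],
    [0,0,-0.46,0,0,0,1],
    [0,0,-0.55,0,0,0,1],
    [0,0,-0.6,0,0,0,1],
    [0,0,-0.6,0,0,0,1],
  ],
)

```text
time_s: 13.22
position: [0.4931, -0.3889, 0.2458]
tcp_rot: [[-1.0, -0.0, 0.006], [-0.001, 1.0, -0.007], [-0.006, -0.007, -1.0]]
force: [-0.4, 0.0, -1.3]
opening: 0.625
grasp_force: 30.0
```

```bash
python3 - <<'E'
from h import *
go(.584,-.026,.24,180)
E
```

```text
t 13.2167 pos [ 0.4931 -0.3889  0.2458] xang -179.97 op 0.6254252932428007 F [-0.4  0.  -1.3] grip 29.999707237584516
rel [-0.303  1.21   0.012] [-0.009  0.008  0.001] rows 9.0
```

step_arm(
  steps=[
    [-0.02,0.08,0,0,0,0,1],
    [-0.06,0.2,0,0,0,0,1],
    [-0.1,0.32,0,0,0,0,1],
    [-0.14,0.44,0,0,0,0,1],
    [-0.18,0.56,0,0,0,0,1],
    [-0.22,0.68,0,0,0,0,1],
    [-0.26,0.8,0,0,0,0,1],
    [-0.3,0.92,0,0,0,0,1],
  ],
)

```text
time_s: 13.88
position: [0.5807, -0.1091, 0.2391]
tcp_rot: [[-1.0, -0.0, -0.003], [-0.0, 1.0, 0.001], [0.003, 0.001, -1.0]]
force: [0.3, 0.2, -1.8]
opening: 0.618
grasp_force: 30.0
```

step_arm(
  steps=[
    [0,0.11,0,0,0,0,1],
    [0,0.2,0,0,0,0,1],
    [0,0.26,0,0,0,0,1],
    [0,0.29,0,0,0,0,1],
    [0,0.29,0,0,0,0,1],
    [0,0.29,0,0,0,0,1],
  ],
)

```text
time_s: 14.38
position: [0.5811, -0.0244, 0.24]
tcp_rot: [[-1.0, -0.001, -0.001], [-0.001, 1.0, -0.001], [0.001, -0.001, -1.0]]
force: [-0.4, -0.1, -2.0]
opening: 0.623
grasp_force: 30.0
```

```bash
python3 - <<'E'
from h import *
go(.584,-.026,.067,180)
D={n:shot(n,n+'8') for n in("scene","side")}
a=D["scene"][0]["image"][110:260,150:340];b=D["side"][0]["image"][90:240,190:380]
cv2.imwrite("pics/c8.png",cv2.resize(np.hstack([a,b]),None,fx=2.1,fy=2.1,interpolation=cv2.INTER_CUBIC)[:,:,::-1])
E
```

```text
t 14.3833 pos [ 0.5811 -0.0244  0.24  ] xang -179.93 op 0.6228875042718232 F [-0.4 -0.1 -2. ] grip 29.99974260397721
rel [-0.01  -0.005  0.577] [-0.001 -0.002  0.001] rows 4.1
```

View pics/c8.png

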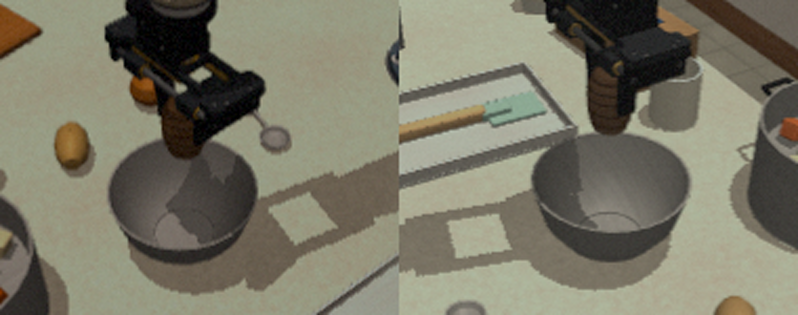

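The taro hangs upright above the empty bowl's middle in both views. Lower it.

step_arm(
  steps=[
    [-0.01,-0.005,0.05,0,0,0,1],
    [-0.01,-0.005,0.14,0,0,0,1],
    [-0.01,-0.005,0.24,0,0,0,1],
    [-0.01,-0.005,0.34,0,0,0,1],
    [-0.01,-0.005,0.43,0,0,0,1],
    [-0.01,-0.005,0.5,0,0,0,1],
    [-0.01,-0.005,0.54,0,0,0,1],
    [-0.01,-0.005,0.55,0,0,0,1],
  ],
)

```text
time_s: 15.15
position: [0.5833, -0.0268, 0.0733]
tcp_rot: [[-1.0, 0.002, -0.004], [0.002, 1.0, 0.001], [0.004, 0.001, -1.0]]
force: [-0.0, -0.3, -1.5]
opening: 0.623
grasp_force: 30.0
```

step_arm(
  steps=[
    [0,0,0,0,0,0,1],
    [0,0,0.006,0,0,0,1],
    [0,0,0.012,0,0,0,1],
    [0,0,0.018,0,0,0,1],
    [0,0,0.022,0,0,0,1],
    [0,0,0.022,0,0,0,1],
  ],
)

```text
time_s: 15.65
position: [0.5846, -0.0256, 0.0695]
tcp_rot: [[-1.0, -0.001, 0.001], [-0.001, 1.0, -0.0], [-0.001, -0.0, -1.0]]
force: [0.2, 0.1, -1.6]
opening: 0.624
grasp_force: 30.0
```

step_arm(
  steps=[
    [0,0,0.003,0,0,0,1],
    [0,0,0.006,0,0,0,1],
    [0,0,0.009,0,0,0,1],
    [0,0,0.011,0,0,0,1],
    [0,0,0.011,0,0,0,1],
    [0,0,0.011,0,0,0,1],
  ],
)

```text
time_s: 16.15
position: [0.5845, -0.0256, 0.066]
tcp_rot: [[-1.0, -0.0, 0.0], [-0.0, 1.0, -0.0], [-0.0, -0.0, -1.0]]
force: [-0.7, -0.2, 1.6]
opening: 0.624
grasp_force: 30.0
```

Contact with the floor. Open part-way (to about 72 mm) and retreat straight up.

step_arm(
  steps=[
    [0,0,0,0,0,0,-0.66],
    [0,0,0,0,0,0,-0.66],
    [0,0,0,0,0,0,-0.66],
    [0,0,0,0,0,0,-0.66],
    [0,0,0,0,0,0,-0.66],
    [0,0,-0.02,0,0,0,-0.66],
    [0,0,-0.06,0,0,0,-0.66],
    [0,0,-0.12,0,0,0,-0.66],
  ],
)

```text
time_s: 16.82
position: [0.5835, -0.0254, 0.1016]
tcp_rot: [[-1.0, -0.0, -0.003], [-0.0, 1.0, 0.001], [0.003, 0.001, -1.0]]
force: [-0.8, -0.6, -0.1]
opening: 0.828
grasp_force: 0.0
```

step_arm(
  steps=[
    [0,0,-0.1,0,0,0,-0.66],
    [0,0,-0.22,0,0,0,-0.66],
    [0,0,-0.35,0,0,0,-0.66],
    [0,0,-0.46,0,0,0,-0.66],
    [0,0,-0.56,0,0,0,-0.66],
    [0,0,-0.6,0,0,0,-0.66],
    [0,0,-0.6,0,0,0,-0.66],
    [0,0,-0.6,0,0,0,-0.66],
  ],
)

```text
time_s: 17.48
position: [0.5844, -0.0256, 0.2831]
tcp_rot: [[-1.0, -0.0, 0.002], [-0.0, 1.0, -0.001], [-0.002, -0.001, -1.0]]
force: [0.3, -0.2, 0.2]
opening: 0.831
grasp_force: 0.0
```

```bash
python3 - <<'E'
from h import *
go(.584,-.026,.24,180)
D={n:shot(n,n+'9') for n in("scene","side")}
cv2.imwrite("pics/c9.png",cv2.resize(np.hstack([D["scene"][0]["image"][110:360,150:420],D["side"][0]["image"][90:340,110:380]]),None,fx=1.48,fy=1.48,interpolation=cv2.INTER_CUBIC)[:,:,::-1])
E
```

```text
t 17.4833 pos [ 0.5844 -0.0256  0.2831] xang -179.98 op 0.8310918699526045 F [ 0.3 -0.2  0.2] grip 0.0
rel [ 0.002 -0.001  0.144] [-0.001  0.003  0.001] rows 1.0
```

View pics/c9.png

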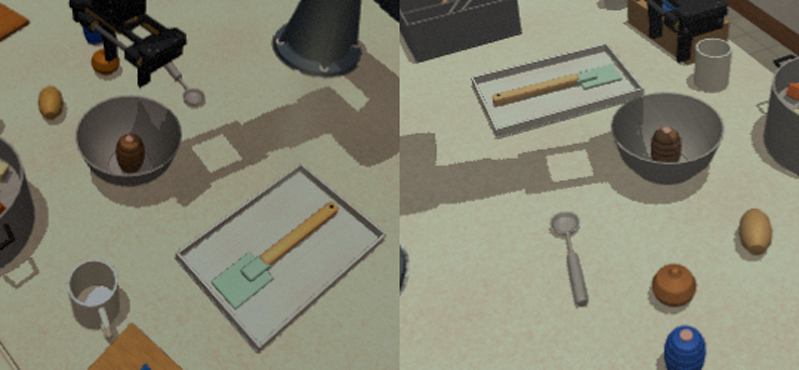

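Both views show the taro standing in the bowl and the spatula flat in the tray, with everything else in place and the gripper clear. I hand it in.

```bash
python3 -c "
from rig import *
print(hand_in())"
```

```text
the job is handed in; nothing more can be done
None
```

The job is handed in at about 17.5 s of the 64 s: the spatula lies flat in the tray, the taro was lowered into the bowl and stands there, and the bowl looks unmoved in both camera views; the hand-in call gave no verdict.

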